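# Make up two repair kits on the electronics bench

### The job

Make up two repair kits from the parts in the middle of the bench. In the divided tray, stand the transformer in the wide compartment and the tall slim capacitor in the narrow one; in the larger, undivided tray, lay the heat sink fins up with the fan flat and centred on top of it, and stand the short stout capacitor on the tray floor beside them. Set each part down upright rather than dropping it, leave everything resting and released, and do not disturb the torch, the tape roll or the screwdriver.

Things in the scene. Friction and masses are not known exactly. Their poses are not given: they have to be found in the camera images.
- divided_tray: Smaller grey plastic tray, fixed to the bench, 154 x 104 mm, 14 mm high; walls and floor 3 mm. A cross wall at x = +22 mm, as high as the rim, leaves a wide compartment (94 x 98 mm, centre x = -27 mm, y = 0) and a narrow one (50 x 98 mm, centre x = +49 mm, y = 0). Origin: centre of its underside; x along its length to the narrow compartment; z up. Left or right of the stock.
- open_tray: Grey plastic tray, the larger one, with no cross wall, fixed to the bench: 190 x 124 mm outside, 14 mm high, walls 3 mm, floor 3 mm thick. Origin: centre of its underside; x along its length; z up. It can lie on either side of the stock and be turned a little.
- transformer: Mains transformer, about 0.3 kg, standing on the edge of its laminated steel core: the core is 50 (x) x 24 (y) x 45 mm high; the copper-coloured winding, 28 mm (x) wide, bulges from the middle of its two broad sides to 44 mm (y). Best held across the 50 mm between the flat ends (along x). Origin: centre of its underside; z up. 
- tall_capacitor: The tall slim can capacitor, black sleeve, bright top: 25 mm diameter, 50 mm high, standing upright. Origin: centre of its underside; z up. 
- short_capacitor: The short stout can capacitor, black sleeve, bright top: 35 mm diameter, 32 mm high, standing upright. Origin: centre of its underside; z up. 
- heat_sink: Square finned aluminium heat sink, 54 x 54 x 30 mm high, lying fins up; the fins run along x. It can be held across x or y. Origin: centre of its underside; z up. 
- fan: Square black cooling fan, 50 x 50 mm, 20 mm thick, lying flat; the side up at the start stays up. It can be held across x or y. Origin: centre of its underside; z up. 
- torch: Bystander: red torch standing on its head, 48 mm diameter at the foot, 160 mm high, on the far right of the bench. Origin: centre of its underside.
- tape_roll: Bystander: black tape roll lying flat, 62 mm diameter, 19 mm high, beyond the stock. Origin: centre of its underside.
- screwdriver: Bystander: blue-handled screwdriver, 180 mm long, lying on the far left of the bench, roughly along the bench (tip to the left). Origin: about the middle of its length, on the bench; x towards its tip.
Mind the look-alikes: they are no part of the job. Leave any yellow look-alike of the tall_capacitor alone.

How it is judged:
By the outcome, as a careful person would: the job done as asked, in the order asked, and still so for the second after the job is handed in, with the robot touching nothing.
It also fails if it takes over 112 s, if anything falls off the work surface, if the arm or the gripper's body presses on something with over 40 N, if the wrist force passes 120 N, or if a joint passes its speed limit or range.

### The arm

A 6-joint arm with a two-finger parallel gripper is mounted at the origin on the work surface. World frame = base frame: x ahead of the robot, y to its left, z up, the work surface at z = 0. Lengths are in m, angles in rad, forces in N, time in s.
With the tool pointing down it reaches from about 0.275 to 1 m from the base axis. Payload 8.4 kg.
Tool frame: the origin (TCP) lies midway between the tips of the shut fingers; the grasp point (between the pads) lies 19 mm behind it; z points along the fingers, y is the direction in which the jaws open and shut (so a half turn about z gives the same grasp; the last joint's range is limited). The gripper opens to 85 mm and grips with 20 to 120 N. Pads are 22 mm wide; open, the fingers measure 114 mm over their backs; the gripper's body (76 mm by 85 mm) begins 54 mm behind the grasp point. The pads swing forward as they close: fully open they stand 13 mm farther back than shut.
Start: joints at [-1.127, 0.353, 1.633, -0, 1.155, -0.002], TCP at [0.269, -0.564, 0.231] pointing down, gripper open.
Joint ranges: [-2.63, 2.63], [-0.92, 2.1], [0.06, 2.66], [-1.3, 4.44], [0, 2.69], [-3.02, 3.02]. Speed limits (rad/s): [2.22, 2.22, 2.79, 3.14, 3.14, 3.14].

### API

Orientations are given as a unit quaternion [x, y, z, w].
In Python, from bench import robot gives the robot as it stands. The module is installed in compiled form; this text tells all that it offers.
- The arm moves only by the shell command python3 -m jog 'ROWS' [FORCE]. ROWS is JSON, a list of rows, each a list of 5 numbers: the closure, from 0 (fully open) to 1 (shut), then the shift along the world's x, y, z in cm, then the turn about the world's z in rad. In form: [[fingers, x, y, z, spin], ...]. A call has 1 to 10 rows; each row is the pose to reach, as a shift and turn from the pose commanded when the call began; what a row does not reach only later rows make up. A row lasts 1/10 s, in which the tool goes at most 50 mm and 8.59 degrees, less where a joint would pass 70% of its speed; a pose out of reach is approached as far as the arm can. A call with a gripper value outside its range is refused whole. The fingers move at their own pace and stop on an object; FORCE is the grip in N (left out, the last holds). Time passes only in rows, so rows that repeat a pose let the fingers close. It gives the time, the measured TCP pose, the force and the opening at its end, in the units of the state.
- robot.sense(): the state, without advancing time (a new reading comes with each control period).
- robot.capture(name): name is "side" or "top"; returns the picture (400x640x3 uint8, blue, green, red); there is no depth.
- robot.get_calibration(name): a dict with "mtx" (3x3 intrinsics, pixels), "R" (3x3) and "t" (3): a world point X has camera coordinates R X + t. Camera axes: x right, y down, z forward; pixel columns grow to the right and rows downward; lengths in m; the calibration is good to about 2 mm. A picture is of the moment at which its call begins. get_calibration takes no time and is no camera call.
- robot.close_job(): hands the job in, once; it reports no verdict.
The state is a dict: "t": time; "q": joint angles; "joint_vel": joint speeds; "tau": joint torques, N m; "tool_pos": TCP position; "tool_rot": TCP orientation; "wrist_force": force on the tool from outside, world axes, zero at the start; "moment": the same for the moment, N m; "gripper_width": finger opening in m.
Only numpy, scipy, OpenCV 4.12 (cv2) and the standard library are available. Lean on these libraries where they do the work, as an engineer would, in place of code of your own. Each camera call takes 0.05 s, during which the arm holds its last target.

## Working session

There is one attempt and no reset: what is moved stays moved. The work goes in short steps, Python scripts to look and compute and a shell command to move; the robot and the scene stay as the last step left them, time stands still between calls to the robot, and variables do not carry over. Pictures are saved under pics/ and viewed, and the job is handed in when it is done.

```bash
mkdir -p pics; ls
python3 - <<'E'
from bench import robot
import cv2
for n in("top","side"):
    cv2.imwrite(f"pics/{n}0.png",robot.capture(n))
    c=robot.get_calibration(n); print(n,c)
s=robot.sense(); print(s)
E
```

```text
pics
top {'mtx': array([[378.54398959,   0.        , 317.04918859],
       [  0.        , 378.54398959, 195.83212874],
       [  0.        ,   0.        ,   1.        ]]), 'R': array([[-0.02116726, -0.9995725 , -0.02016835],
       [-0.98776419,  0.02402633, -0.15409294],
       [ 0.15451164,  0.01665985, -0.9878505 ]]), 't': array([0.03337121, 0.62378979, 0.86318258])}
side {'mtx': array([[374.13753111,   0.        , 323.45187946],
       [  0.        , 374.13753111, 200.94563608],
       [  0.        ,   0.        ,   1.        ]]), 'R': array([[ 0.99027665, -0.1385803 ,  0.0121515 ],
       [-0.05794571, -0.4903249 , -0.86961128],
       [ 0.12646917,  0.86045162, -0.49358743]]), 't': array([-0.62116853,  0.06257141,  0.72995508])}
{'t': 0.1, 'q': array([-1.12740952e+00,  3.53589869e-01,  1.63407568e+00,  1.28141751e-05,
        1.15520232e+00, -2.42993791e-03]), 'joint_vel': array([-0.00083727, -0.00178681, -0.00099893,  0.00189341,  0.00019148,
       -0.00056736]), 'tau': array([ 5.33695857e-04, -6.06357837e+01, -3.42822182e+01, -5.85810108e-05,
        4.03127895e-03,  1.48646228e-05]), 'tool_pos': array([ 0.2692955 , -0.56352205,  0.23062309]), 'tool_rot': array([ 9.75259004e-01,  2.21064398e-01, -1.33723936e-04, -6.23452659e-04]), 'wrist_force': array([ 0.79481129,  0.22718776, -0.51919159]), 'moment': array([ 0.06415088, -0.00475514,  0.00240261]), 'gripper_width': 0.08557340674723664}
```

View pics/top0.png

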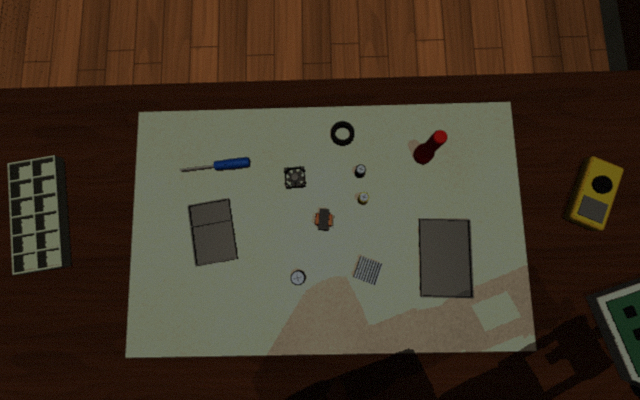

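View pics/side0.png

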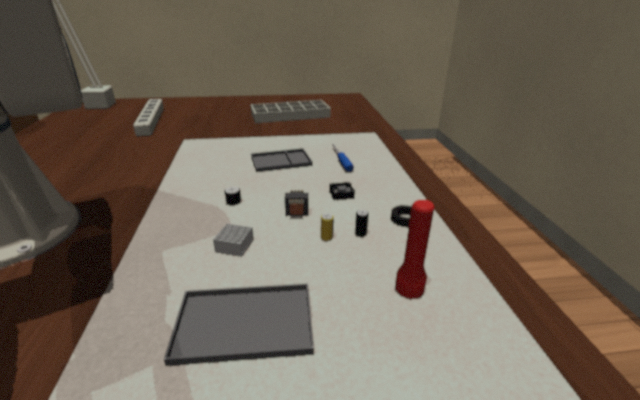

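Top view: screwdriver (216,164), fan (295,177), tape (342,133), black tall capacitor (361,171), its yellow look-alike (363,198), transformer (324,219), short capacitor (298,278), heat sink (368,270), divided tray (213,232, narrow compartment at the top), open tray (446,258), torch (430,148).

Candidates for the tall capacitor: top (361,171) has a black sleeve and (363,198) a yellow one, so I choose (361,171). The short one, (298,278), is stout. A close crop will check this.

Run:
```python
import cv2,numpy as np
im=cv2.imread("pics/top0.png"); 
a=cv2.resize(im[150:300,275:395],None,fx=4.0,fy=4.0,interpolation=cv2.INTER_CUBIC)
a=cv2.convertScaleAbs(a,alpha=1.5); cv2.imwrite("pics/crop_stock.png",a)
b=cv2.resize(im[190:275,180:245],None,fx=6,fy=6,interpolation=cv2.INTER_CUBIC)
c=cv2.resize(im[210:305,410:480],None,fx=5,fy=5,interpolation=cv2.INTER_CUBIC)
h=max(b.shape[0],c.shape[0]); o=np.zeros((h,b.shape[1]+c.shape[1],3),np.uint8); o[:b.shape[0],:b.shape[1]]=b;o[:c.shape[0],b.shape[1]:]=c
cv2.imwrite("pics/crop_trays.png",cv2.convertScaleAbs(o,alpha=1.8))
```

```text
(no output)
```

View pics/crop_stock.png

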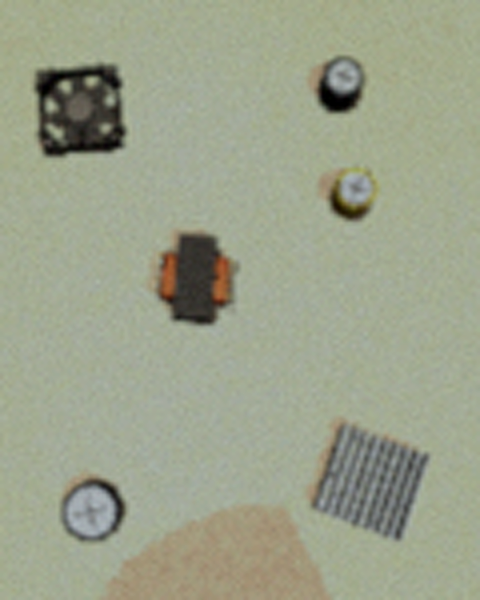

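View pics/crop_trays.png

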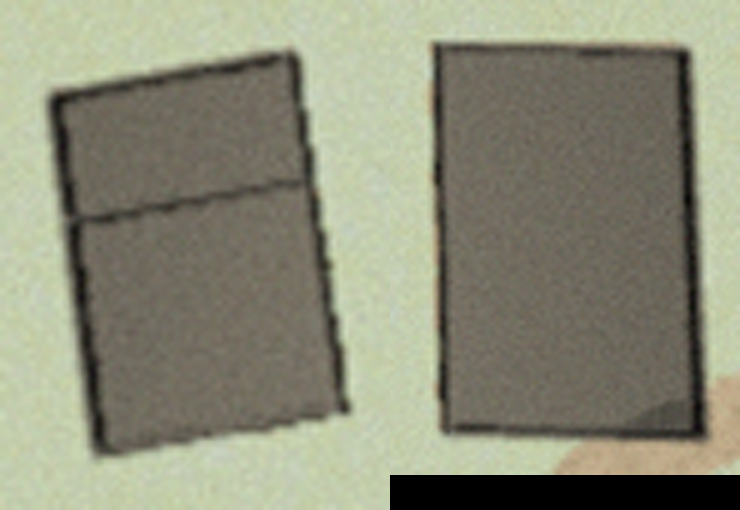

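```bash
cat > h.py <<'E'
import cv2,numpy as np
from bench import robot
S=4
def cal(n="top"):
    c=robot.get_calibration(n); return c["mtx"],c["R"],c["t"]
def cast(px,z,n="top"):
    M,R,t=cal(n); px=np.atleast_2d(px).astype(float)
    d=np.c_[(px[:,0]-M[0,2])/M[0,0],(px[:,1]-M[1,2])/M[1,1],np.ones(len(px))]@R
    C=-R.T@t; return (C+d*((z-C[2])/d[:,2])[:,None])[:,:2]
def proj(X,n="top"):
    M,R,t=cal(n); p=M@(R@np.asarray(X)+t); return p[:2]/p[2]
def contour(mask,box):
    x0,y0,x1,y1=box
    cs,_=cv2.findContours(mask,cv2.RETR_EXTERNAL,cv2.CHAIN_APPROX_NONE)
    c=max(cs,key=cv2.contourArea)[:,0,:].astype(float)
    return (c+0.5)/S-0.5+[x0,y0]
def up(im,box):
    x0,y0,x1,y1=box
    return cv2.resize(cv2.GaussianBlur(im,(3,3),0.6)[y0:y1,x0:x1],None,fx=S,fy=S,interpolation=cv2.INTER_CUBIC)
def box3(c,h,n="top",z0=0.0,ang=None):
    M,R,t=cal(n); C=(-R.T@t)[:2]
    P1=cast(c,z0+h,n);P0=cast(c,z0,n)
    if ang is None:
        r=cv2.minAreaRect(P1.astype(np.float32)); ang=np.radians(r[2])
    out=[];u=[np.array([np.cos(ang),np.sin(ang)]),np.array([-np.sin(ang),np.cos(ang)])]
    m=P1.mean(0); cen=np.zeros(2)
    for k in u:
        e=[]
        for s in(1,-1):
            n_=s*k; P=P0 if n_@(C-m)>abs(0.03) else P1
            e.append(s*np.percentile(P1@n_ if P is P1 else P0@n_,98))
        out.append(e[0]-e[1]); cen+=k*(e[0]+e[1])/2
    return cen,np.degrees(ang),out
E
cat > meas0.py <<'E'
from h import *
im=cv2.imread("pics/top0.png")
M,R,t=cal(); print("cam",-R.T@t)
def dark(box,th): 
    g=cv2.cvtColor(up(im,box),cv2.COLOR_BGR2GRAY); return (g<th).astype(np.uint8)*255
def show(n,c,h):
    cen,a,o=box3(c,h); print(n,"cen",cen.round(4),"ang",round(a,1),"size mm",(np.array(o)*1000).round(1))
g=cv2.cvtColor(im,cv2.COLOR_BGR2GRAY)
print("bench gray",np.median(g[200:210,250:280]), "tray",np.median(g[220:240,205:220]),np.median(g[240:270,440:450]))
b=(180,190,248,275); show("div",contour(dark(b,118),b),.014)
b=(408,208,484,308); m=dark(b,100); show("open",contour(m,b),.014)
b=(278,160,312,194); m=cv2.morphologyEx(dark(b,110),cv2.MORPH_CLOSE,np.ones((25,25))); show("fan",contour(m,b),.02)
b=(308,203,340,238); u=up(im,b); hsv=cv2.cvtColor(u,cv2.COLOR_BGR2HSV); 
m=((u.max(2)<100)&(hsv[...,1]<90)).astype(np.uint8)*255; m=cv2.morphologyEx(m,cv2.MORPH_OPEN,np.ones((9,9))); cv2.imwrite("pics/m_tr.png",m)
show("trafo",contour(m,b),.045)
b=(346,248,390,292); u=up(im,b); l=u.astype(int)
m=((l[...,0]>l[...,1]-8)&(l[...,2]<l[...,1]+6)|(l.max(2)<90)).astype(np.uint8)*255
m=cv2.morphologyEx(m,cv2.MORPH_CLOSE,np.ones((13,13)));m=cv2.morphologyEx(m,cv2.MORPH_OPEN,np.ones((9,9)));cv2.imwrite("pics/m_hs.png",m)
show("hs",contour(m,b),.030)
for n,b,h in(("tall",(350,160,372,182),.05),("short",(285,265,312,292),.032)):
    u=up(im,b); l=u.astype(int); hsv=cv2.cvtColor(u,cv2.COLOR_BGR2HSV)
    full=(l.max(2)<100).astype(np.uint8)*255
    br=((l[...,0]>l[...,1]-10)&(l.max(2)>105)).astype(np.uint8)*255
    br=cv2.morphologyEx(br,cv2.MORPH_OPEN,np.ones((7,7)));cv2.imwrite(f"pics/m_{n}.png",br)
    c=contour(br,b); (x,y),r=cv2.minEnclosingCircle(c.astype(np.float32)); print(n,"px",x,y,"cen",cast([x,y],h).round(4),"diam mm",2000*np.linalg.norm(cast([x+r,y],h)-cast([x,y],h)))
E
python3 meas0.py
```

```text
cam [0.48349184 0.00398908 0.94948999]
bench gray 111.0 tray 60.0 59.0
div cen [0.547  0.2812] ang 0.4 size mm [214.5 168.5]
open cen [ 0.461  -0.2989] ang 88.7 size mm [150.5 214.6]
fan cen [0.6815 0.0759] ang 88.9 size mm [84.3 83.2]
trafo cen [0.5694 0.0064] ang 88.5 size mm [31.  54.2]
hs cen [ 0.4453 -0.0972] ang 68.3 size mm [55.7 53.6]Traceback (most recent call last):
  File "meas0.py", line 25, in <module>
    c=contour(br,b); (x,y),r=cv2.minEnclosingCircle(c.astype(np.float32)); print(n,"px",x,y,"cen",cast([x,y],h).round(4),"diam mm",2000*np.linalg.norm(cast([x+r,y],h)-cast([x,y],h)))
  File "h.py", line 15, in contour
    c=max(cs,key=cv2.contourArea)[:,0,:].astype(float)
      ~~~^^^^^^^^^^^^^^^^^^^^^^^^
ValueError: max() iterable argument is empty
```

```bash
sed -i 's/dark(b,118)/dark(b,84)/; s/dark(b,100)/dark(b,80)/; s/dark(b,110)/dark(b,78)/; s/u.max(2)<100)/u.max(2)<72)/' meas0.py
sed -i 's/br=((l\[/print(n,np.percentile(l.reshape(-1,3),[5,50,95],axis=0).tolist());br=((l[/; s/l\[...,1\]-10)&(l.max(2)>105)/l[...,1]-6)\&(l.max(2)>85)/' meas0.py
python3 meas0.py
python3 -c "
import cv2,numpy as np
im=cv2.imread('pics/top0.png')
o=[]
for n in('tr','hs','tall','short'):
    m=cv2.imread(f'pics/m_{n}.png')
    o.append(cv2.resize(m,(180,180)))
cv2.imwrite('pics/masks.png',np.hstack(o))"
```

```text
cam [0.48349184 0.00398908 0.94948999]
bench gray 111.0 tray 60.0 59.0
div cen [0.5469 0.283 ] ang 9.1 size mm [155.2 105.8]
open cen [ 0.4713 -0.289 ] ang 87.8 size mm [126.  190.5]
fan cen [0.6795 0.0756] ang 3.7 size mm [52.9 53.9]
trafo cen [0.5688 0.0058] ang 88.5 size mm [26.3 50.6]
hs cen [ 0.4453 -0.0972] ang 68.3 size mm [55.7 53.6]
tall [[17.0, 19.0, 19.0], [93.0, 113.0, 108.0], [99.0, 115.0, 110.0]]
tall px 360.5 168.5 cen [[ 0.6887 -0.0877]] diam mm 17.648993924587522
short [[62.0, 68.0, 67.0], [100.0, 113.0, 108.0], [113.0, 115.0, 110.0]]
short px 297.09930419921875 277.5548095703125 cen [[0.4317 0.071 ]] diam mm 29.124659763299036
```

View pics/masks.png

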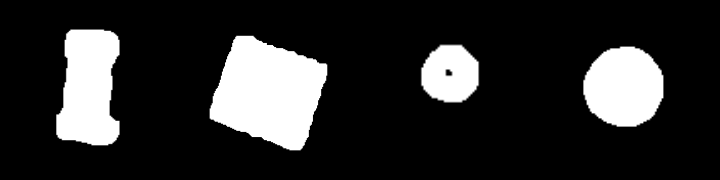

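Every measured size agrees with the stated sizes to within about 4 mm, and the choice of black tall capacitor is confirmed. I'll go to the transformer first.

```bash
python3 -m jog '[[0,30,57,-5,1.09],[0,30,57,-5,1.09],[0,30,57,-5,1.09],[0,30,57,-5,1.09],[0,30,57,-5,1.09],[0,30,57,-5,1.09],[0,30,57,-5,1.09],[0,30,57,-5,1.09],[0,30,57,-5,1.09],[0,30,57,-5,1.09]]' 40
cat > st.py <<'E'
from bench import robot
import numpy as np
from scipy.spatial.transform import Rotation as Ro
s=robot.sense(); y=Ro.from_quat(s["tool_rot"]).as_matrix()[:,1]
print("t",round(s["t"],2),"pos",s["tool_pos"].round(4),"jaw deg",round(np.degrees(np.arctan2(y[1],y[0])),2),"q",s["q"].round(2),"F",s["wrist_force"].round(1),"w",round(s["gripper_width"],4))
E
python3 st.py
```

```text
t: 1.1
tool_pos: [0.5021, -0.1208, 0.1924]
tool_rot: [0.719, 0.695, -0.0, 0.0]
wrist_force: [0.9, -0.0, 0.8]
gripper_width: 0.0856
t 1.1 pos [ 0.5021 -0.1208  0.1924] jaw deg -2.0 q [-0.24  0.23  1.9  -0.    1.01 -0.2 ] F [ 0.9 -0.   0.8] w 0.0856
```

```bash
python3 -m jog '[[0,6.7,12.7,-5,0],[0,6.7,12.7,-5,0],[0,6.7,12.7,-5,0],[0,6.7,12.7,-5,0],[0,6.7,12.7,-5,0],[0,6.7,12.7,-5,0]]'; python3 st.py
python3 - <<'E'
from h import *
im=robot.capture("side"); cv2.imwrite("pics/side1.png",im)
im=robot.capture("top"); cv2.imwrite("pics/top1.png",im)
E
```

```text
t: 1.7
tool_pos: [0.5682, 0.0036, 0.1426]
tool_rot: [0.719, 0.695, -0.0, -0.0]
wrist_force: [0.4, -0.8, 0.5]
gripper_width: 0.0854
t 1.7 pos [0.5682 0.0036 0.1426] jaw deg -2.01 q [ 0.    0.37  1.84 -0.    0.94  0.04] F [ 0.4 -0.8  0.5] w 0.0854
```

View pics/side1.png

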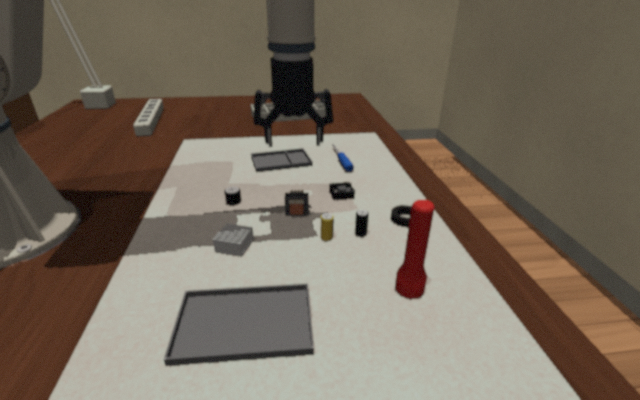

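The gripper, fingers at (269,140) and (321,140), hangs over the transformer (297,203) with the way down clear. I descend and grip next.

```bash
python3 -m jog '[[0,0,0.2,-5,0],[0,0,0.2,-9,0],[0,0,0.2,-11.5,0],[0,0,0.2,-13,0],[0,0,0.2,-13,0],[1,0,0.2,-13,0],[1,0,0.2,-13,0],[1,0,0.2,-13,0],[1,0,0.2,-13,0],[1,0,0.2,-13,0]]' 50; python3 st.py
```

```text
t: 2.8
tool_pos: [0.5699, 0.0061, 0.0146]
tool_rot: [0.719, 0.695, 0.001, 0.001]
wrist_force: [-1.4, -1.6, 8.4]
gripper_width: 0.0502
t 2.8 pos [0.5699 0.0061 0.0146] jaw deg -2.01 q [ 0.01  0.56  1.9  -0.    0.69  0.04] F [-1.4 -1.6  8.4] w 0.0502
```

```bash
python3 -m jog '[[1,0,0,3,0],[1,0,0,7,0],[1,-1,5,8,0.05],[1,-2,10,8,0.1],[1,-3,15,8,0.15],[1,-4,20,8,0.194],[1,-5,24,8,0.194],[1,-5,27.2,8,0.194],[1,-5,27.2,8,0.194],[1,-5,27.2,8,0.194]]'; python3 st.py
python3 - <<'E'
from h import *
im=robot.capture("side"); cv2.imwrite("pics/side2.png",cv2.resize(im[60:260,180:440],None,fx=3,fy=3))
im=robot.capture("top"); cv2.imwrite("pics/top2.png",im)
E
```

```text
t: 3.8
tool_pos: [0.5184, 0.2789, 0.0931]
tool_rot: [0.648, 0.762, 0.0, 0.0]
wrist_force: [-0.6, -0.7, -3.1]
gripper_width: 0.0501
t 3.8 pos [0.5184 0.2789 0.0931] jaw deg 9.23 q [ 0.49  0.46  1.82 -0.    0.86  0.33] F [-0.6 -0.7 -3.1] w 0.0501
```

View pics/side2.png

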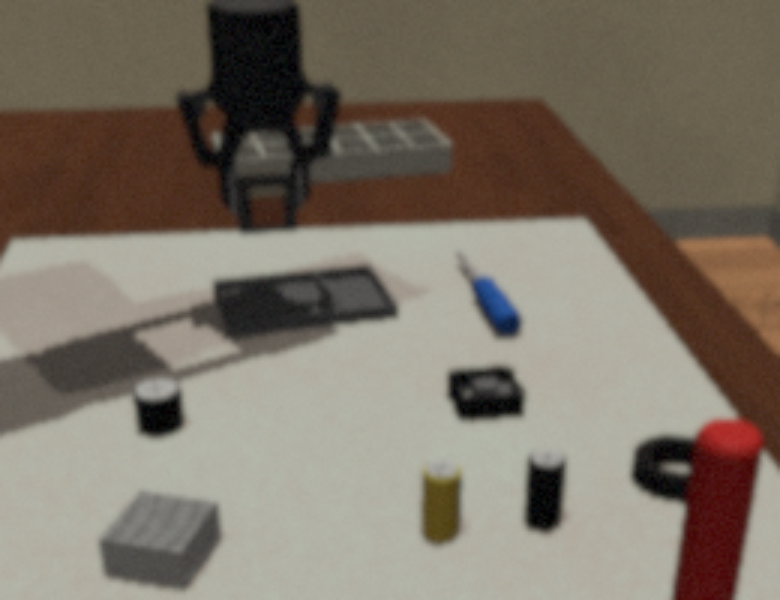

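```bash
python3 -m jog '[[1,0.2,0,-3,0],[1,0.2,0,-5.5,0],[1,0.2,0,-6.8,0],[1,0.2,0,-7.2,0],[1,0.2,0,-7.3,0],[1,0.2,0,-7.4,0],[1,0.2,0,-7.5,0],[1,0.2,0,-7.5,0]]'; python3 st.py
```

```text
t: 4.7
tool_pos: [0.521, 0.2785, 0.0182]
tool_rot: [0.649, 0.761, 0.001, 0.0]
wrist_force: [0.0, -1.0, -3.0]
gripper_width: 0.0499
t 4.7 pos [0.521  0.2785 0.0182] jaw deg 9.11 q [0.49 0.57 1.85 0.   0.72 0.33] F [ 0. -1. -3.] w 0.0499
```

```bash
python3 -m jog '[[1,0,0,-0.1,0],[1,0,0,-0.1,0]]'; python3 st.py;python3 -m jog '[[1,0,0,-0.1,0],[1,0,0,-0.1,0]]'; python3 st.py
```

```text
t: 4.9
tool_pos: [0.521, 0.2785, 0.0176]
tool_rot: [0.649, 0.761, 0.0, 0.0]
wrist_force: [-2.9, -1.0, 4.9]
gripper_width: 0.0499
t 4.9 pos [0.521  0.2785 0.0176] jaw deg 9.12 q [0.49 0.57 1.85 0.   0.72 0.33] F [-2.9 -1.   4.9] w 0.0499
t: 5.1
tool_pos: [0.5211, 0.2785, 0.0176]
tool_rot: [0.649, 0.761, 0.001, 0.0]
wrist_force: [-5.7, -2.9, 17.2]
gripper_width: 0.0497
t 5.1 pos [0.5211 0.2785 0.0176] jaw deg 9.12 q [0.49 0.57 1.85 0.   0.72 0.33] F [-5.7 -2.9 17.2] w 0.0497
```

Contact is where I predicted it. Ease off, release, lift.

```bash
python3 -m jog '[[1,0,0,0.15,0],[0.25,0,0,0.15,0],[0.25,0,0,0.15,0],[0.25,0,0,0.15,0],[0.2,0,0,2,0],[0,0,0,6,0],[0,0,0,10,0]]'; python3 st.py
python3 - <<'E'
from h import *
im=robot.capture("side"); cv2.imwrite("pics/side3.png",cv2.resize(im[60:260,180:440],None,fx=3,fy=3))
E
```

```text
t: 5.8
tool_pos: [0.52, 0.2778, 0.1159]
tool_rot: [0.649, 0.761, -0.001, -0.0]
wrist_force: [1.5, 0.9, 0.7]
gripper_width: 0.0851
t 5.8 pos [0.52   0.2778 0.1159] jaw deg 9.11 q [ 0.49  0.43  1.8  -0.    0.91  0.33] F [1.5 0.9 0.7] w 0.0851
```

View pics/side3.png

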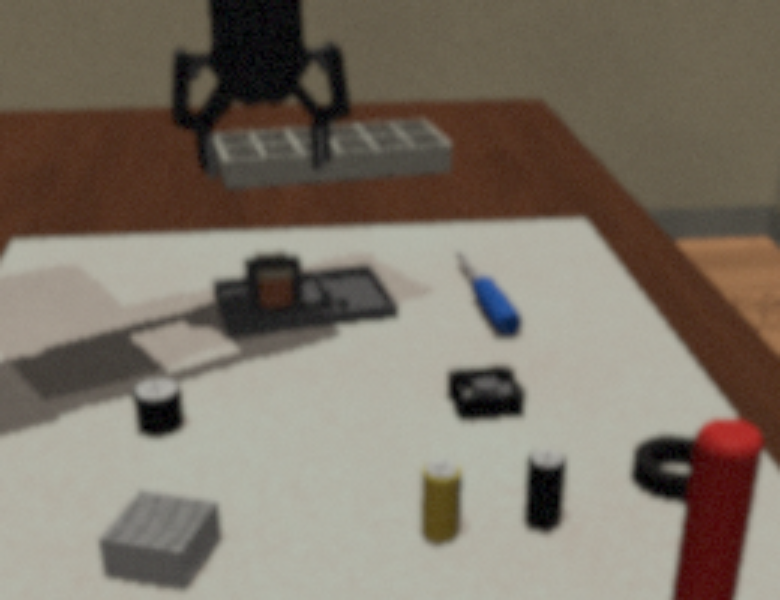

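The transformer stands upright in the wide compartment (crop 275,285). Next is the tall capacitor, whose position I cross-check in the side view, along with the others.

Run:
```python
from h import *
print("tall side",cast([362.3,212.3],.05,"side"))
print("short side",cast([180+158/3,60+387/3],.032,"side"))
print("fan side top",cast([180+487/3,60+382/3],.02,"side"))
for n in("top","side"):
  print(proj([.6887,-.0877,.05],n))
```

```text
tall side [[ 0.68972821 -0.08699394]]
short side [[0.43321841 0.07387255]]
fan side top [[0.68212586 0.0762289 ]]
[360.4961199  168.51688901]
[361.85965519 212.5234462 ]
```

```bash
python3 -m jog '[[0,0,0,2,-0.15],[0,16.9,-36.5,2,-1.571],[0,16.9,-36.5,2,-1.571],[0,16.9,-36.5,2,-1.571],[0,16.9,-36.5,2,-1.571],[0,16.9,-36.5,2,-1.571],[0,16.9,-36.5,2,-1.571],[0,16.9,-36.5,2,-1.571],[0,16.9,-36.5,2,-1.571],[0,16.9,-36.5,2,-1.571]]'; python3 st.py
```

```text
t: 6.85
tool_pos: [0.6919, -0.0926, 0.1354]
tool_rot: [0.994, 0.11, 0.001, 0.001]
wrist_force: [0.3, -0.1, -0.3]
gripper_width: 0.0856
t 6.85 pos [ 0.6919 -0.0926  0.1354] jaw deg -77.42 q [-0.13  0.55  1.54 -0.    1.04  1.22] F [ 0.3 -0.1 -0.3] w 0.0856
```

```bash
python3 -m jog '[[0,-0.2,0.4,0,-0.06],[0,-0.2,0.4,0,-0.06],[0,-0.2,0.4,0,-0.06]]'; python3 st.py
```

```text
t: 7.15
tool_pos: [0.6876, -0.0826, 0.1353]
tool_rot: [0.996, 0.086, -0.0, -0.0]
wrist_force: [0.8, 0.0, 1.1]
gripper_width: 0.0854
t 7.15 pos [ 0.6876 -0.0826  0.1353] jaw deg -80.14 q [-0.12  0.55  1.55 -0.    1.04  1.28] F [0.8 0.  1.1] w 0.0854
```

```bash
python3 -m jog '[[0,0.1,-0.5,-1,0],[0,0.1,-0.5,-5,0],[0,0.1,-0.5,-9,0],[0,0.1,-0.5,-11.2,0],[0,0.1,-0.5,-12.2,0],[0,0.1,-0.5,-12.2,0],[1,0.1,-0.5,-12.2,0],[1,0.1,-0.5,-12.2,0],[1,0.1,-0.5,-12.2,0],[1,0.1,-0.5,-12.2,0]]' 35; python3 st.py;python3 -m jog '[[1,0.1,0,0,0],[1,0.1,0,0,0],[1,0.1,0,0,0]]' 35; python3 st.py
```

```text
t: 8.15
tool_pos: [0.6893, -0.0878, 0.0147]
tool_rot: [0.996, 0.085, 0.001, 0.0]
wrist_force: [-0.7, 0.6, -0.5]
gripper_width: 0.0282
t 8.15 pos [ 0.6893 -0.0878  0.0147] jaw deg -80.27 q [-0.13  0.7   1.6   0.    0.84  1.27] F [-0.7  0.6 -0.5] w 0.0282
t: 8.45
tool_pos: [0.6894, -0.0878, 0.0146]
tool_rot: [0.996, 0.085, -0.0, -0.0]
wrist_force: [-4.3, -0.9, 7.7]
gripper_width: 0.0241
t 8.45 pos [ 0.6894 -0.0878  0.0146] jaw deg -80.27 q [-0.13  0.7   1.6  -0.    0.84  1.27] F [-4.3 -0.9  7.7] w 0.0241
```

```bash
python3 -m jog '[[1,0,0,3,0],[1,0,0,7,0],[1,-1,4,9,0],[1,-2,9,9,0],[1,-4,15,9,0],[1,-5,20,9,0],[1,-7,25,9,0],[1,-8,30,9,0],[1,-9,34,9,0],[1,-9.4,37.8,9,-0.01]]'; python3 -m jog '[[1,0,0,0,0],[1,0,0,0,0]]'; python3 st.py
python3 - <<'E'
from h import *
im=robot.capture("side"); cv2.imwrite("pics/side4.png",cv2.resize(im[60:260,180:440],None,fx=3,fy=3))
E
```

```text
t: 9.45
tool_pos: [0.5945, 0.2921, 0.104]
tool_rot: [0.997, 0.08, 0.0, -0.0]
wrist_force: [1.1, -0.6, -0.1]
gripper_width: 0.0243
t: 9.65
tool_pos: [0.5953, 0.2913, 0.1037]
tool_rot: [0.997, 0.081, 0.0, 0.0]
wrist_force: [-0.4, -0.5, -1.7]
gripper_width: 0.024
t 9.65 pos [0.5953 0.2913 0.1037] jaw deg -80.69 q [ 0.45  0.54  1.65 -0.    0.95  1.86] F [-0.4 -0.5 -1.7] w 0.024
```

View pics/side4.png

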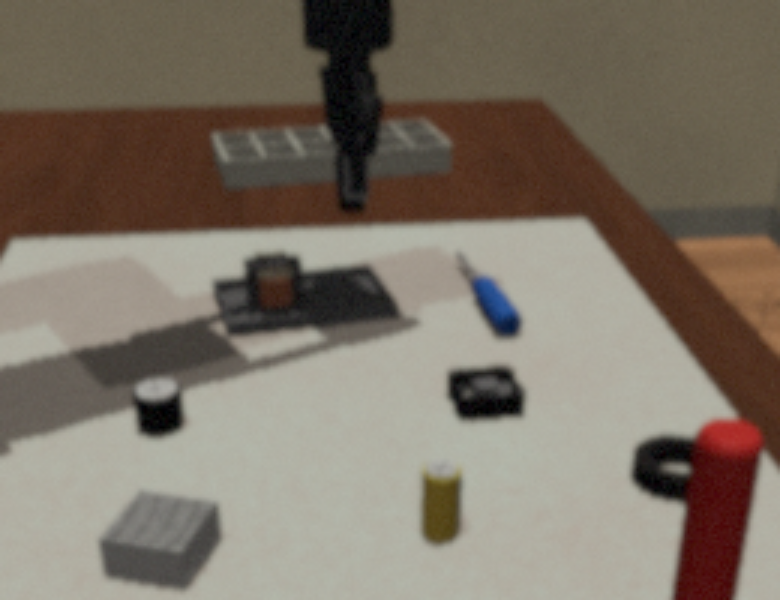

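The capacitor is in the gripper (crop 352,190) and only the yellow one is left behind. Lower it; contact is expected at TCP z ≈ 0.0176.

```bash
python3 -m jog '[[1,0,0,-3,0],[1,0,0,-6,0],[1,0,0,-7.6,0],[1,0,0,-8.2,0],[1,0,0,-8.4,0],[1,0,0,-8.5,0],[1,0,0,-8.5,0]]'; python3 -m jog '[[1,0,0,-0.1,0],[1,0,0,-0.15,0],[1,0,0,-0.15,0]]'; python3 st.py
```

```text
t: 10.4
tool_pos: [0.5965, 0.2904, 0.0197]
tool_rot: [0.997, 0.08, 0.001, -0.0]
wrist_force: [0.2, 0.2, 0.3]
gripper_width: 0.0242
t: 10.7
tool_pos: [0.596, 0.2905, 0.0176]
tool_rot: [0.997, 0.08, 0.0, -0.0]
wrist_force: [-0.3, -0.3, 1.8]
gripper_width: 0.0237
t 10.7 pos [0.596  0.2905 0.0176] jaw deg -80.83 q [ 0.45  0.66  1.68 -0.    0.81  1.86] F [-0.3 -0.3  1.8] w 0.0237
```

```bash
python3 -m jog '[[1,0,0,-0.05,0],[1,0,0,-0.05,0]]'; python3 -m jog '[[0.5,0,0,0,0],[0.4,0,0,0,0],[0.4,0,0,0,0],[0.4,0,0,0,0],[0.4,0,0,1,0],[0.4,0,0,4,0],[0.2,0,0,8,0],[0,0,0,11,0]]'; python3 st.py
python3 - <<'E'
from h import *
im=robot.capture("side"); cv2.imwrite("pics/side5.png",cv2.resize(im[60:260,180:440],None,fx=3,fy=3))
E
```

```text
t: 10.9
tool_pos: [0.596, 0.2905, 0.0176]
tool_rot: [0.997, 0.08, 0.0, -0.0]
wrist_force: [-1.4, -1.7, 7.9]
gripper_width: 0.024
t: 11.7
tool_pos: [0.5961, 0.2905, 0.1293]
tool_rot: [0.997, 0.08, 0.001, -0.0]
wrist_force: [1.0, -0.9, -0.1]
gripper_width: 0.0778
t 11.7 pos [0.5961 0.2905 0.1293] jaw deg -80.84 q [0.45 0.51 1.63 0.   1.   1.86] F [ 1.  -0.9 -0.1] w 0.0778
```

View pics/side5.png

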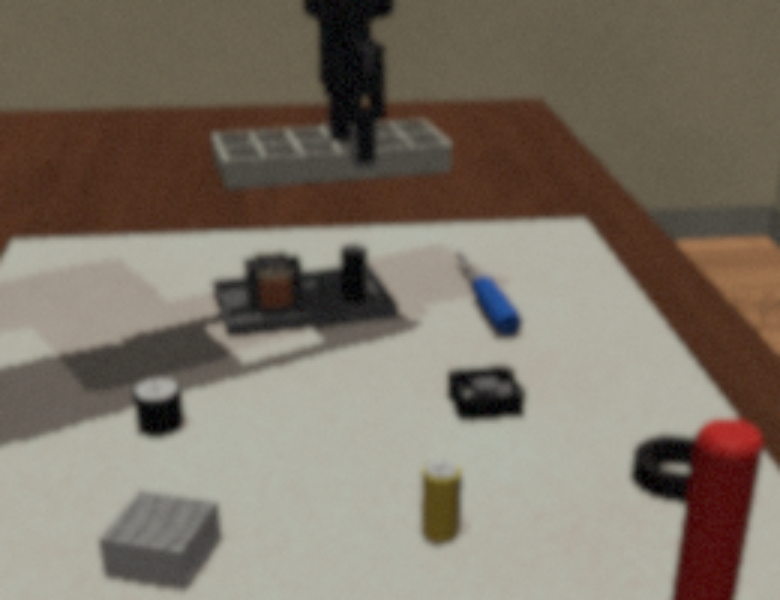

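Both parts stand in the divided tray (transformer crop 275,285; capacitor 353,275). Next, the heat sink.

```bash
python3 - <<'E'
from h import *
print(cast([180+161/3,60+523/3],.03,"side"))
E
python3 -m jog '[[0,-15.1,-38.8,0,1.032],[0,-15.1,-38.8,0,1.032],[0,-15.1,-38.8,0,1.032],[0,-15.1,-38.8,0,1.032],[0,-15.1,-38.8,0,1.032],[0,-15.1,-38.8,0,1.032],[0,-15.1,-38.8,0,1.032],[0,-15.1,-38.8,0,1.032],[0,-15.1,-38.8,0,1.032],[0,-15.1,-38.8,0,1.032]]';python3 -m jog '[[0,0,0,0,0],[0,0,0,0,0],[0,0,0,0,0]]'; python3 st.py
```

```text
[[ 0.4469433  -0.10276421]]
t: 12.75
tool_pos: [0.4433, -0.1004, 0.1271]
tool_rot: [0.829, 0.56, -0.0, 0.0]
wrist_force: [-0.2, 0.6, -1.0]
gripper_width: 0.0854
t: 13.05
tool_pos: [0.4451, -0.0969, 0.1267]
tool_rot: [0.827, 0.562, 0.0, 0.0]
wrist_force: [1.1, 0.7, 0.1]
gripper_width: 0.0854
t 13.05 pos [ 0.4451 -0.0969  0.1267] jaw deg -21.64 q [-0.22  0.23  2.08  0.    0.83  0.16] F [1.1 0.7 0.1] w 0.0854
```

The side view puts the heat sink's y 5 mm off, so I draw the measured outline on both views.

Run:
```python
from h import *
def draw(n,f,box,k):
    im=cv2.imread(f); x0,y0,x1,y1=box
    u=cv2.resize(im[y0:y1,x0:x1],None,fx=k,fy=k,interpolation=cv2.INTER_CUBIC); u=cv2.convertScaleAbs(u,alpha=1.5)
    a=np.radians(-21.7);r=np.array([[np.cos(a),-np.sin(a)],[np.sin(a),np.cos(a)]])
    for z,col in((.03,(0,0,255)),(0,(255,0,0))):
        p=[ (proj([*(r@(np.array(s)*.027)+[.4453,-.0972]),z],n)+.5-[x0,y0])*k for s in((1,1),(1,-1),(-1,-1),(-1,1))]
        cv2.polylines(u,[np.int32(p)],True,col,1)
    return cv2.resize(u,(380,380))
cv2.imwrite("pics/hs_chk.png",np.hstack([draw("top","pics/top0.png",(345,248,390,293),8),draw("side","pics/side0.png",(205,210,265,270),6)]))
```

```text
(no output)
```

View pics/hs_chk.png

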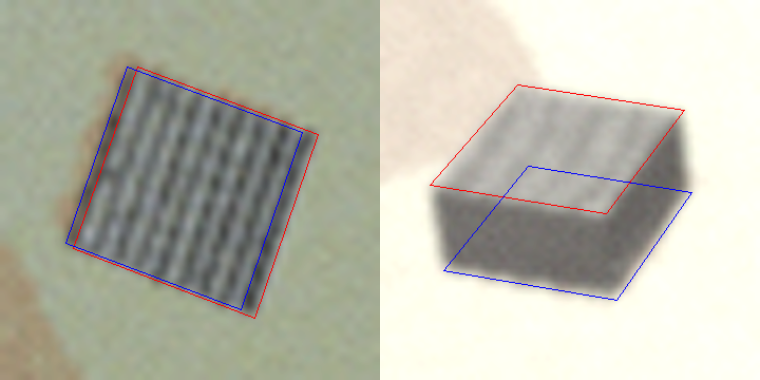

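```bash
python3 -m jog '[[0,0,0,-5,0],[0,0,0,-9,0],[0,0,0,-11.5,0],[0,0,0,-12.5,0],[0,0,0,-12.5,0],[0,0,0,-12.5,0]]';python3 -m jog '[[1,0,0,0,0],[1,0,0,0,0],[1,0,0,0,0],[1,0,0,0,0],[1,0,0,0,0],[1,0,0,0,0]]' 45; python3 st.py
```

```text
t: 13.65
tool_pos: [0.4454, -0.0976, 0.0023]
tool_rot: [0.827, 0.562, 0.0, 0.0]
wrist_force: [-0.3, -0.2, 0.4]
gripper_width: 0.0854
t: 14.25
tool_pos: [0.4455, -0.098, 0.0028]
tool_rot: [0.828, 0.561, 0.001, 0.001]
wrist_force: [-1.3, 1.6, 10.2]
gripper_width: 0.053
t 14.25 pos [ 0.4455 -0.098   0.0028] jaw deg -21.72 q [-0.22  0.47  2.14  0.    0.53  0.16] F [-1.3  1.6 10.2] w 0.053
```

```bash
python3 -m jog '[[1,0,0,2,0],[1,0,0,5,0],[1,1,-3,8,0.1],[1,2,-8,8,0.2],[1,4,-13,8,0.34],[1,5.8,-17,8,0.34],[1,5.8,-19.2,8,0.34],[1,5.8,-19.2,8,0.34],[1,5.8,-19.2,8,0.34],[1,5.8,-19.2,8,0.34]]'; python3 st.py
python3 - <<'E'
from h import *
im=robot.capture("side"); cv2.imwrite("pics/side6.png",im)
E
```

```text
t: 15.25
tool_pos: [0.502, -0.2886, 0.0816]
tool_rot: [0.721, 0.693, -0.0, -0.0]
wrist_force: [0.3, 0.2, -0.9]
gripper_width: 0.0534
t 15.25 pos [ 0.502  -0.2886  0.0816] jaw deg -2.22 q [-0.52  0.47  1.85  0.    0.83 -0.49] F [ 0.3  0.2 -0.9] w 0.0534
```

View pics/side6.png

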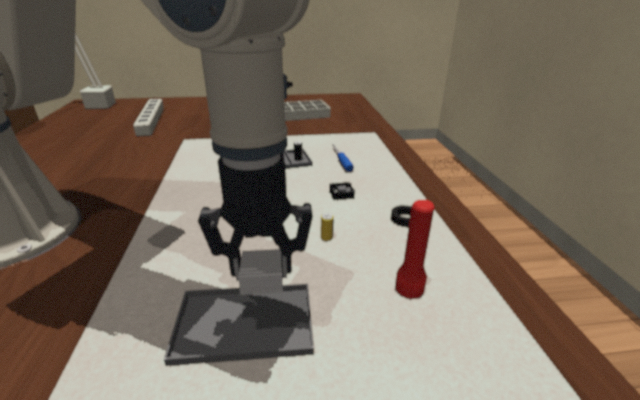

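The heat sink (262,270) is held level over the tray. Lower it; contact is expected near TCP 0.0055.

```bash
python3 -m jog '[[1,0.1,-0.1,-3,0],[1,0.1,-0.1,-6,0],[1,0.1,-0.1,-7,0],[1,0.1,-0.1,-7.3,0],[1,0.1,-0.1,-7.4,0],[1,0.1,-0.1,-7.4,0]]'; python3 -m jog '[[1,0,0,-0.1,0],[1,0,0,-0.1,0]]';python3 -m jog '[[1,0,0,-0.1,0],[1,0,0,-0.1,0]]'
```

```text
t: 15.9
tool_pos: [0.5044, -0.291, 0.0086]
tool_rot: [0.721, 0.693, 0.0, 0.001]
wrist_force: [0.5, -0.8, -1.1]
gripper_width: 0.0533
t: 16.1
tool_pos: [0.5041, -0.291, 0.0073]
tool_rot: [0.721, 0.693, 0.0, 0.001]
wrist_force: [-1.2, 0.8, -0.8]
gripper_width: 0.0532
t: 16.3
tool_pos: [0.5039, -0.291, 0.0059]
tool_rot: [0.721, 0.693, 0.0, 0.0]
wrist_force: [0.7, -0.2, 0.5]
gripper_width: 0.0528
```

```bash
python3 -m jog '[[1,0,0,-0.1,0],[1,0,0,-0.1,0]]'; python3 -m jog '[[0.25,0,0,0.05,0],[0.25,0,0,0.05,0],[0.25,0,0,0.05,0],[0.25,0,0,1,0],[0.25,0,0,4,0],[0.25,0,0,8,0],[0,0,0,12,0],[0,0,0,15,0]]'; python3 st.py
```

```text
t: 16.5
tool_pos: [0.5039, -0.291, 0.0058]
tool_rot: [0.721, 0.693, 0.0, 0.0]
wrist_force: [-4.3, 1.6, 14.2]
gripper_width: 0.0534
t: 17.3
tool_pos: [0.5042, -0.2911, 0.1577]
tool_rot: [0.721, 0.693, 0.0, 0.001]
wrist_force: [1.0, -0.1, -0.9]
gripper_width: 0.0854
t 17.3 pos [ 0.5042 -0.2911  0.1577] jaw deg -2.23 q [-0.53  0.37  1.8  -0.    0.98 -0.49] F [ 1.  -0.1 -0.9] w 0.0854
```

```bash
python3 -m jog '[[0,17.5,36.7,-2,0.103],[0,17.5,36.7,-2,0.103],[0,17.5,36.7,-2,0.103],[0,17.5,36.7,-2,0.103],[0,17.5,36.7,-2,0.103],[0,17.5,36.7,-2,0.103],[0,17.5,36.7,-2,0.103],[0,17.5,36.7,-2,0.103],[0,17.5,36.7,-2,0.103],[0,17.5,36.7,-2,0.103]]';python3 -m jog '[[0,0,0,0,0],[0,0,0,0,0],[0,0,0,0,0]]'; python3 st.py
python3 - <<'E'
from h import *
cv2.imwrite("pics/top7.png",robot.capture("top")); cv2.imwrite("pics/side7.png",robot.capture("side"))
a=cv2.imread("pics/top7.png"); s=cv2.imread("pics/side7.png")
A=cv2.resize(a[210:305,410:480],None,fx=5,fy=5,interpolation=cv2.INTER_CUBIC); B=cv2.resize(s[170:365,160:330],(414,475))
cv2.imwrite("pics/v7.png",cv2.convertScaleAbs(np.hstack([A,B]),alpha=1.5))
E
```

```text
t: 18.3
tool_pos: [0.6788, 0.0777, 0.1346]
tool_rot: [0.683, 0.73, -0.0, -0.0]
wrist_force: [-1.5, -1.0, -0.2]
gripper_width: 0.0853
t: 18.6
tool_pos: [0.6783, 0.0747, 0.1349]
tool_rot: [0.685, 0.729, -0.0, -0.0]
wrist_force: [0.1, 0.1, 0.3]
gripper_width: 0.0854
t 18.6 pos [0.6783 0.0747 0.1349] jaw deg 3.57 q [ 0.11  0.53  1.58 -0.    1.03  0.05] F [0.1 0.1 0.3] w 0.0854
```

View pics/v7.png

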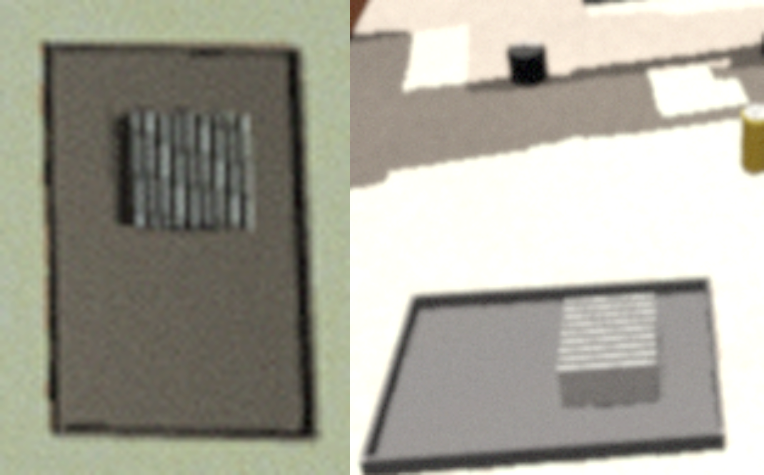

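View pics/side7.png

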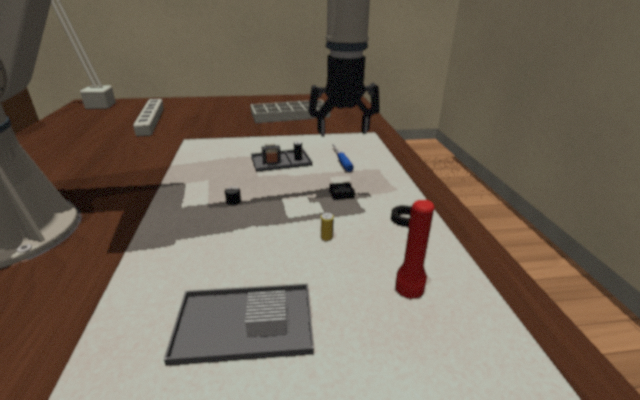

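The heat sink lies fins up in the tray (top image about 448,244), fins along the tray's length. I measure its top centre from the bright mask in both views.

Run:
```python
from h import *
for n,f,b in(("top","pics/top7.png",(428,226,464,262)),("side","pics/side7.png",(238,284,296,322))):
    u=up(cv2.imread(f),b); g=cv2.cvtColor(u,cv2.COLOR_BGR2GRAY); th,_=cv2.threshold(g,0,255,cv2.THRESH_OTSU)
    if n=="side": th=max(th,150)
    m=(g>th).astype(np.uint8)*255; m=cv2.morphologyEx(m,cv2.MORPH_CLOSE,np.ones((21,21))); m=cv2.morphologyEx(m,cv2.MORPH_OPEN,np.ones((9,9)))
    cv2.imwrite(f"pics/m7{n}.png",m)
    P=cast(contour(m,b),.033,n); r=cv2.minAreaRect(P.astype(np.float32)); print(n,th,np.round(r[0],4),np.round(np.array(r[1])*1000,1),r[2])
# fan in the side view too, pre-grasp
```

```text
top 48.0 [ 0.5045 -0.285 ] [89.1 84.8] 88.69865417480469
side 150 [ 0.4891 -0.247 ] [ 6.5 54.9] 82.80581665039062
```

Run:
```python
from h import *
n="top";b=(428,226,464,262)
u=up(cv2.imread("pics/top7.png"),b); g=cv2.cvtColor(u,cv2.COLOR_BGR2GRAY)
for th in (68,74,80):
    m=(g>th).astype(np.uint8)*255; m=cv2.morphologyEx(m,cv2.MORPH_CLOSE,np.ones((25,25))); m=cv2.morphologyEx(m,cv2.MORPH_OPEN,np.ones((25,25)))
    P=cast(contour(m,b),.033,n); r=cv2.minAreaRect(P.astype(np.float32)); print(n,th,np.round(r[0],4),np.round(np.array(r[1])*1000,1),r[2])
s=cv2.cvtColor(cv2.imread("pics/side7.png"),cv2.COLOR_BGR2GRAY)
b=(238,284,296,340); g=cv2.cvtColor(up(cv2.imread("pics/side7.png"),b),cv2.COLOR_BGR2GRAY); print(np.percentile(g,[5,25,50,75,95]))
for th in (105,115,125):
    m=(g>th).astype(np.uint8)*255; m[:20]=0; m[:,:20]=0; m=cv2.morphologyEx(m,cv2.MORPH_CLOSE,np.ones((13,13))); m=cv2.morphologyEx(m,cv2.MORPH_OPEN,np.ones((25,25)))
    P=cast(contour(m,b),.033,"side"); r=cv2.minAreaRect(P.astype(np.float32)); print("side",th,np.round(r[0],4),np.round(np.array(r[1])*1000,1),r[2])
```

```text
top 68 [ 0.4961 -0.3147] [23.7 41.9] 85.40283203125Traceback (most recent call last):
  File "<stdin>", line 6, in <module>
  File "h.py", line 15, in contour
    c=max(cs,key=cv2.contourArea)[:,0,:].astype(float)
      ~~~^^^^^^^^^^^^^^^^^^^^^^^^
ValueError: max() iterable argument is empty
```

```bash
cat > diffm.py <<'E'
from h import *
def dm(f0,f1,n,b,z,th=10,close=17,save=None):
    d=cv2.absdiff(up(cv2.imread(f0),b),up(cv2.imread(f1),b)).max(2)
    m=(d>th).astype(np.uint8)*255; k=lambda s:np.ones((s,s))
    m=cv2.morphologyEx(m,cv2.MORPH_CLOSE,k(close)); m=cv2.morphologyEx(m,cv2.MORPH_OPEN,k(close))
    if save: cv2.imwrite(save,cv2.resize(np.hstack([m,np.clip(d*6,0,255).astype(np.uint8)]),None,fx=2,fy=2))
    return contour(m,b)
E
python3 - <<'E'
from diffm import *
b=(424,222,470,266)
for th in(8,12):
    c=dm("pics/top0.png","pics/top7.png","top",b,.033,th,save="pics/d7.png")
    print(th,box3(c,.03,"top",.003), box3(c,.03,"top",.003,np.radians(-2.2)))
E
```

```text
8 (array([ 0.50039869, -0.29117631]), np.float64(88.79795074462892), [np.float64(0.061594367052489885), np.float64(0.06386039682917077)]) (array([ 0.50047436, -0.29104183]), np.float64(-2.2), [np.float64(0.06450444016354379), np.float64(0.06121926491434432)])
12 (array([ 0.5033319 , -0.30299375]), np.float64(88.3275146484375), [np.float64(0.03495762857925394), np.float64(0.05529912507173956)]) (array([ 0.50329345, -0.30310879]), np.float64(-2.2), [np.float64(0.0555797471837432), np.float64(0.03478242572228424)])
```

View pics/d7.png

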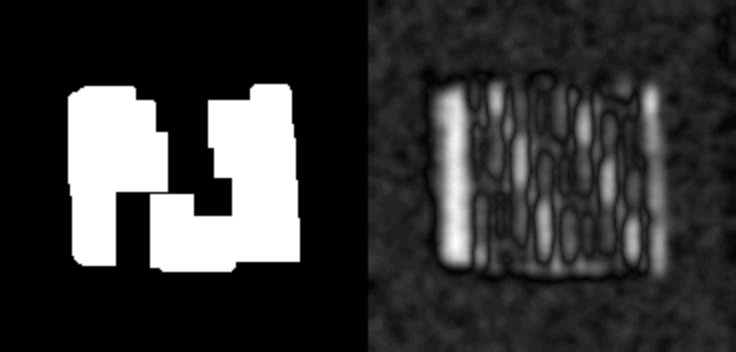

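Run:
```python
from diffm import *
p=lambda u,v:(424+(u+.5)/8-.5,222+(v+.5)/8-.5)
for v,r,l in((110,292,67),(240,298,73)):
    print("right",cast(p(r,v),.033),"left base",cast(p(l,v),.003))
print("top edge",cast(p(180,85),.033),"bot",cast(p(185,272),.003),cast(p(185,272),.033))
s=cv2.imread("pics/side7.png"); cv2.imwrite("pics/s7z.png",cv2.convertScaleAbs(cv2.resize(s[280:345,235:300],None,fx=9,fy=9,interpolation=cv2.INTER_CUBIC),alpha=1.2))
```

```text
right [[ 0.5229002  -0.32079775]] left base [[ 0.52572428 -0.26233361]]
right [[ 0.48443801 -0.31952922]] left base [[ 0.4859345 -0.2614739]]
top edge [[ 0.53109252 -0.28806586]] bot [[ 0.47550761 -0.29495465]] [[ 0.47576068 -0.28547932]]
```

View pics/s7z.png

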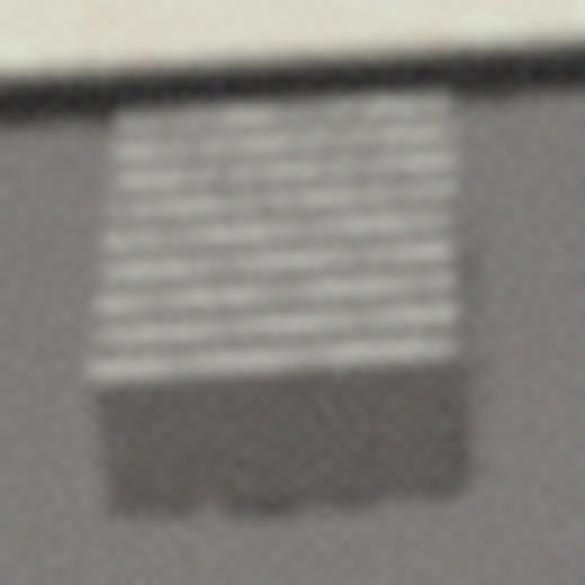

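Run:
```python
from h import *
q=np.array([(115,100),(450,90),(458,360),(87,380)],float); P=cast((q+.5)/9-.5+[235,280],.033,"side"); print(P.round(4),P.mean(0))
for n in("top","side"): print(proj([.5037,-.291,.033],n))
# fan, side view initial
s=cv2.imread("pics/side0.png"); cv2.imwrite("pics/fan0z.png",np.hstack([cv2.convertScaleAbs(cv2.resize(s[165:210,315:370],(550,450),interpolation=cv2.INTER_CUBIC),alpha=1.5)]))
```

```text
[[ 0.4773 -0.2575]
 [ 0.5319 -0.2621]
 [ 0.5302 -0.3202]
 [ 0.4754 -0.3171]] [ 0.50369801 -0.28921395]
[448.14543843 243.66579313]
[265.49126262 305.57474731]
```

View pics/fan0z.png

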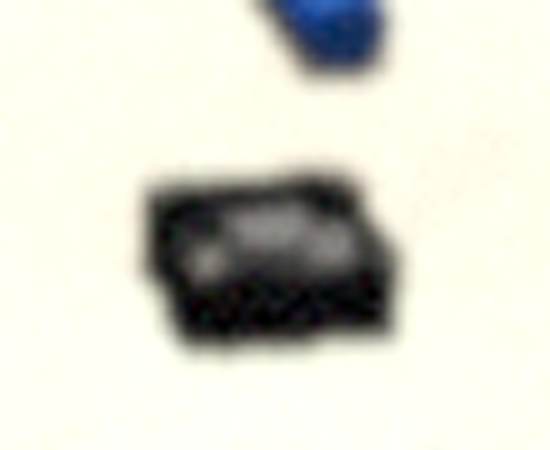

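```bash
python3 -m jog '[[0,0.1,0.1,-5,0],[0,0.1,0.1,-9,0],[0,0.1,0.1,-12,0],[0,0.1,0.1,-13.3,0],[0,0.1,0.1,-13.4,0],[0,0.1,0.1,-13.4,0]]';python3 -m jog '[[0.2,0,0,0,0],[0.3,0,0,0,0],[1,0,0,0,0],[1,0,0,0,0],[1,0,0,0,0],[1,0,0,0,0],[1,0,0,0,0]]' 40; python3 st.py
```

```text
t: 19.3
tool_pos: [0.6805, 0.0771, 0.0017]
tool_rot: [0.684, 0.729, 0.0, 0.0]
wrist_force: [0.9, -0.4, -0.5]
gripper_width: 0.0855
t: 20.0
tool_pos: [0.6806, 0.0774, 0.0022]
tool_rot: [0.684, 0.729, 0.001, 0.001]
wrist_force: [-1.2, -0.9, 6.2]
gripper_width: 0.0491
t 20.0 pos [0.6806 0.0774 0.0022] jaw deg 3.67 q [ 0.11  0.7   1.63 -0.    0.81  0.05] F [-1.2 -0.9  6.2] w 0.0491
```

```bash
python3 -m jog '[[1,0,0,2,0],[1,0,0,6,0],[1,-3,-4,10,0],[1,-5,-8,11,-0.1],[1,-8,-13,11,-0.1],[1,-11,-18,11,-0.102],[1,-13,-23,11,-0.102],[1,-15,-28,11,-0.102],[1,-17,-32,11,-0.102],[1,-17.7,-35.5,11,-0.102]]';python3 -m jog '[[1,0,-1.1,0,0],[1,0,-1.1,0,0],[1,0,-1.1,0,0]]'; python3 st.py
python3 - <<'E'
from h import *
s=robot.capture("side"); cv2.imwrite("pics/side8.png",cv2.resize(s[150:360,160:330],None,fx=3,fy=2.8))
cv2.imwrite("pics/side8r.png",s)
E
```

```text
t: 21.0
tool_pos: [0.5048, -0.2675, 0.1113]
tool_rot: [0.72, 0.694, 0.0, 0.0]
wrist_force: [0.2, 0.1, 0.2]
gripper_width: 0.049
t: 21.3
tool_pos: [0.5065, -0.2764, 0.1108]
tool_rot: [0.721, 0.693, 0.0, -0.0]
wrist_force: [0.1, -0.5, -0.7]
gripper_width: 0.0491
t 21.3 pos [ 0.5065 -0.2764  0.1108] jaw deg -2.2 q [-0.5   0.42  1.84  0.    0.88 -0.46] F [ 0.1 -0.5 -0.7] w 0.0491
```

View pics/side8.png

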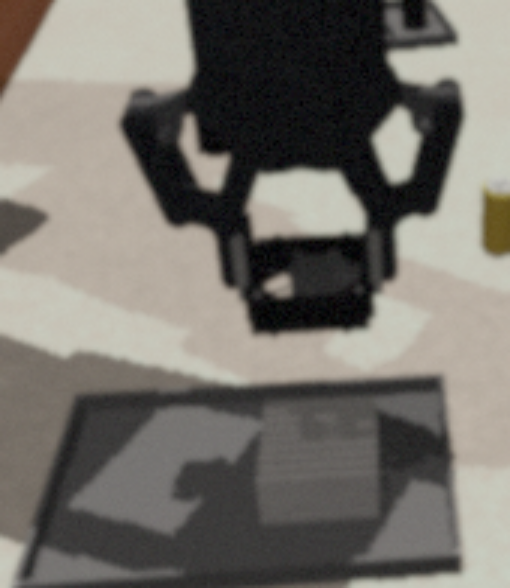

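Run:
```python
from h import *
b=(238,225,292,275); u=up(cv2.imread("pics/side8r.png"),b); g=cv2.cvtColor(u,cv2.COLOR_BGR2GRAY)
cv2.imwrite("pics/fan8.png",cv2.convertScaleAbs(cv2.resize(u,None,fx=3,fy=3),alpha=1.3))
col=[(x,) for x in (258,262,266,270)]
for (x,) in col:
    c=g[:,(x-b[0])*4].astype(int); # lowest strong dark->bright edge
    i=max(np.where(c<70)[0]); print(x,b[1]+(i+.5)/4-.5,cast([x,b[1]+(i+.5)/4-.5],.1086,"side"))
```

```text
258 267.375 [[ 0.4989087  -0.29866145]]
262 267.125 [[ 0.50401085 -0.29879748]]
266 266.875 [[ 0.50912419 -0.2989338 ]]
270 266.375 [[ 0.51425656 -0.29856665]]
```

View pics/fan8.png

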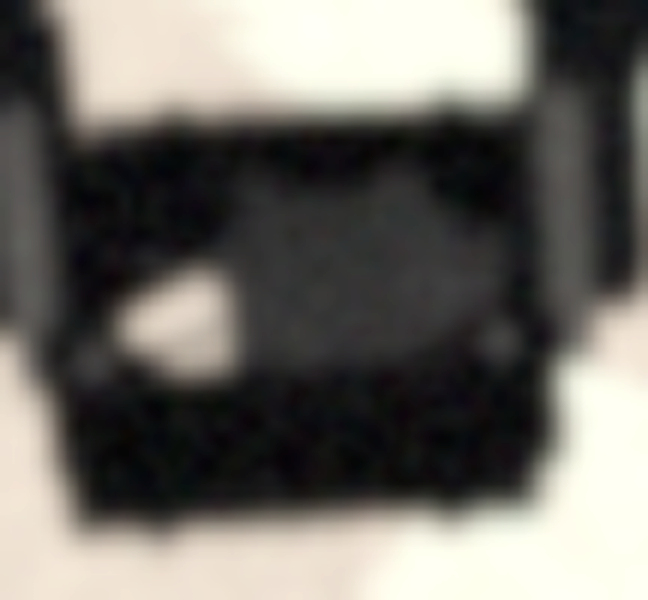

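Run:
```python
from h import *
f=lambda u,v,z:cast([238+(u+.5)/12-.5,225+(v+.5)/12-.5],z,"side").round(4)
print("back top",f(300,130,.1286),f(300,122,.1286),"front bottom",f(310,505,.1086), f(310,512,.1086))
print("front top",f(320,372,.1286))
# sink same way from side7 crop s7z: back top, front bottom
g=lambda u,v,z:cast([235+(u+.5)/9-.5,280+(v+.5)/9-.5],z,"side").round(4)
print("sink back top",g(282,96,.033),"front bottom",g(285,508,.003),"front top",g(272,370,.033))
```

```text
back top [[ 0.506 -0.256]] [[ 0.506  -0.2544]] front bottom [[ 0.5058 -0.298 ]] [[ 0.5058 -0.2992]]
front top [[ 0.5081 -0.3009]]
sink back top [[ 0.5044 -0.26  ]] front bottom [[ 0.5026 -0.3185]] front top [[ 0.5026 -0.3186]]
```

```bash
python3 -m jog '[[1,-0.2,-1.3,0,0],[1,-0.2,-1.3,-3,0],[1,-0.2,-1.3,-6,0],[1,-0.2,-1.3,-6,0],[1,-0.2,-1.3,-6,0]]'; python3 st.py
```

```text
t: 21.85
tool_pos: [0.5043, -0.2897, 0.0506]
tool_rot: [0.72, 0.694, -0.0, -0.001]
wrist_force: [0.1, -0.2, -0.4]
gripper_width: 0.049
t 21.85 pos [ 0.5043 -0.2897  0.0506] jaw deg -2.11 q [-0.52  0.51  1.86 -0.    0.77 -0.49] F [ 0.1 -0.2 -0.4] w 0.049
```

Contact is expected at TCP z ≈ 0.035.

```bash
python3 -m jog '[[1,0,0,-0.8,0],[1,0,0,-1.2,0],[1,0,0,-1.3,0],[1,0,0,-1.3,0]]'; python3 -m jog '[[1,0,0,-0.1,0],[1,0,0,-0.1,0]]';python3 -m jog '[[1,0,0,-0.1,0],[1,0,0,-0.1,0]]'
```

```text
t: 22.25
tool_pos: [0.5044, -0.2902, 0.0378]
tool_rot: [0.72, 0.694, 0.0, 0.0]
wrist_force: [-0.5, -0.3, 0.5]
gripper_width: 0.0492
t: 22.45
tool_pos: [0.5044, -0.2902, 0.0367]
tool_rot: [0.72, 0.694, 0.0, 0.0]
wrist_force: [0.3, -0.3, -0.4]
gripper_width: 0.0491
t: 22.65
tool_pos: [0.5042, -0.2901, 0.0355]
tool_rot: [0.72, 0.694, -0.0, -0.0]
wrist_force: [-1.0, 0.5, -0.3]
gripper_width: 0.0491
```

```bash
python3 -m jog '[[1,0,0,-0.1,0],[1,0,0,-0.1,0]]'
```

```text
t: 22.85
tool_pos: [0.5044, -0.2902, 0.0352]
tool_rot: [0.72, 0.694, 0.0, 0.0]
wrist_force: [-2.3, 0.9, 6.2]
gripper_width: 0.0489
```

```bash
python3 -m jog '[[0.3,0,0,0,0],[0.25,0,0,0,0],[0.25,0,0,0,0],[0.25,0,0,0.3,0],[0.25,0,0,2,0],[0.25,0,0,6,0],[0,0,0,10,0],[0,0,0,12,0]]'; python3 st.py
```

```text
t: 23.65
tool_pos: [0.5055, -0.2908, 0.1581]
tool_rot: [0.72, 0.694, 0.001, 0.002]
wrist_force: [-0.3, -0.5, -0.7]
gripper_width: 0.0852
t 23.65 pos [ 0.5055 -0.2908  0.1581] jaw deg -2.18 q [-0.52  0.37  1.79 -0.    0.98 -0.49] F [-0.3 -0.5 -0.7] w 0.0852
```

```bash
python3 -m jog '[[0,-7.4,36.3,-2,-1.571],[0,-7.4,36.3,-2,-1.571],[0,-7.4,36.3,-2,-1.571],[0,-7.4,36.3,-2,-1.571],[0,-7.4,36.3,-2,-1.571],[0,-7.4,36.3,-2,-1.571],[0,-7.4,36.3,-2,-1.571],[0,-7.4,36.3,-2,-1.571],[0,-7.4,36.3,-2,-1.571],[0,-7.4,36.3,-2,-1.571]]';python3 -m jog '[[0,0,0,0,-0.06],[0,0,0,0,-0.06],[0,0,0,0,-0.06]]'; python3 st.py
python3 - <<'E'
from h import *
t=robot.capture("top");s=robot.capture("side")
cv2.imwrite("pics/top9.png",t);cv2.imwrite("pics/side9.png",s)
A=cv2.resize(t[210:305,410:480],None,fx=5,fy=5,interpolation=cv2.INTER_CUBIC); B=cv2.resize(s[250:345,215:300],(425,475),interpolation=cv2.INTER_CUBIC)
cv2.imwrite("pics/v9.png",cv2.convertScaleAbs(np.hstack([A,B]),alpha=1.5))
E
```

```text
t: 24.65
tool_pos: [0.4297, 0.0746, 0.1347]
tool_rot: [0.997, 0.071, -0.0, -0.0]
wrist_force: [-0.7, -0.0, -0.7]
gripper_width: 0.0854
t: 24.95
tool_pos: [0.4303, 0.0729, 0.1347]
tool_rot: [0.999, 0.044, 0.0, -0.0]
wrist_force: [0.0, 1.2, -0.3]
gripper_width: 0.0853
t 24.95 pos [0.4303 0.0729 0.1347] jaw deg -84.97 q [0.16 0.19 2.11 0.   0.84 1.65] F [ 0.   1.2 -0.3] w 0.0853
```

View pics/v9.png

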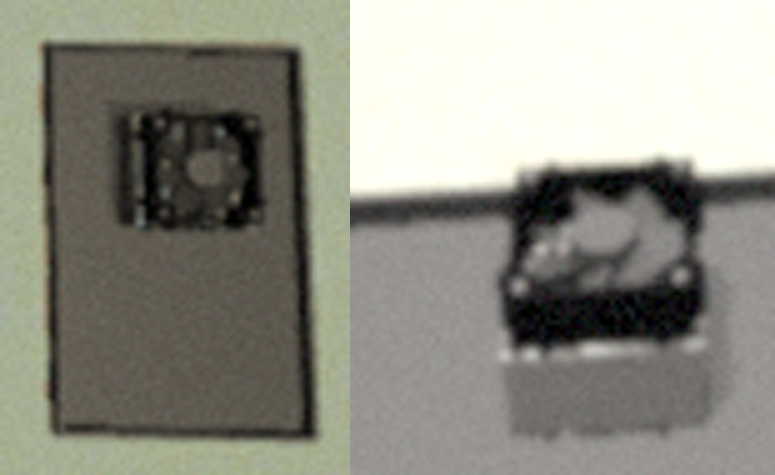

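View pics/side9.png

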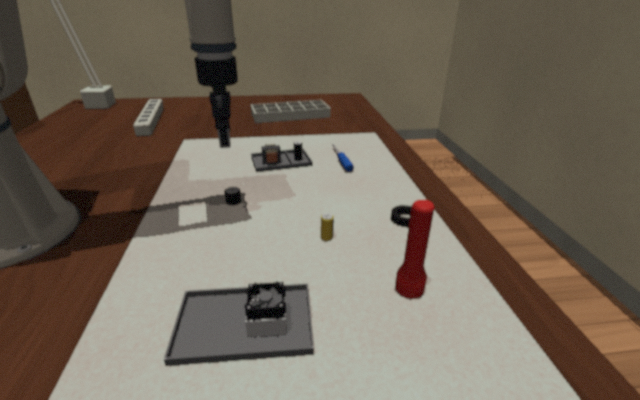

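The fan sits flat on the sink. I check the centring by casting its edges, since the top view hints at an offset toward -y.

Run:
```python
from h import *
T=lambda u,v,z:cast([410+(u+.5)/5-.5,210+(v+.5)/5-.5],z,"top")[0].round(4)
S=lambda u,v,z:cast([215+(u-350+.5)/5-.5,250+(v+.5)/5-.5],z,"side")[0].round(4)
print("top: sink left edge",T(132,170,.033),"fan left base",T(144,170,.033),"fan right top",T(262,170,.053),"fan up",T(200,113,.053),"dn",T(205,228,.053))
print("side: sink front top",S(605,357,.033),"fan front base",S(605,342,.033),"fan back top",S(605,168,.053),"fan front top",S(605,287,.053),"fan L/R front",S(507,335,.033),S(705,335,.033),"sink L/R",S(503,358,.033),S(708,350,.033))
import cv2
t=cv2.imread("pics/top9.png");s=cv2.imread("pics/side9.png")
A=cv2.resize(t[226:262,428:468],(480,432),interpolation=cv2.INTER_CUBIC)
cv2.imwrite("pics/t9z.png",cv2.convertScaleAbs(A,alpha=2))
```

```text
top: sink left edge [ 0.5045 -0.2622] fan left base [ 0.5044 -0.2679] fan right top [ 0.5027 -0.3167] fan up [ 0.5298 -0.2899] dn [ 0.4766 -0.2883]
side: sink front top [ 0.5037 -0.3193] fan front base [ 0.5037 -0.314 ] fan back top [ 0.5053 -0.2672] fan front top [ 0.505  -0.3138] fan L/R front [ 0.4774 -0.3082] [ 0.5307 -0.315 ] sink L/R [ 0.4766 -0.3162] [ 0.5312 -0.3204]
```

View pics/t9z.png

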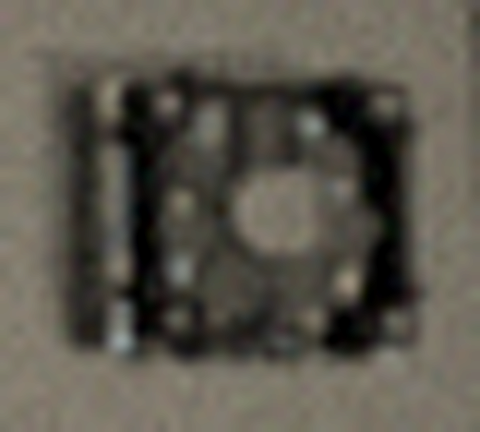

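Centring agrees in both views (offset about 1.3 mm toward -y in each). Now the short capacitor.

```bash
python3 -m jog '[[0,0.2,0,-5,0],[0,0.2,0,-9,0],[0,0.2,0,-12,0],[0,0.2,0,-13.1,0],[0,0.2,0,-13.1,0]]';python3 -m jog '[[1,0,0,0,0],[1,0,0,0,0],[1,0,0,0,0],[1,0,0,0,0],[1,0,0,0,0],[1,0,0,0,0],[1,0,0,0,0]]' 40; python3 st.py
```

```text
t: 25.55
tool_pos: [0.4314, 0.0726, 0.0026]
tool_rot: [0.999, 0.043, -0.001, 0.0]
wrist_force: [-0.7, 0.1, -0.2]
gripper_width: 0.0853
t: 26.25
tool_pos: [0.4331, 0.073, 0.0048]
tool_rot: [0.999, 0.043, 0.001, -0.0]
wrist_force: [-3.0, -0.6, 12.0]
gripper_width: 0.0342
t 26.25 pos [0.4331 0.073  0.0048] jaw deg -85.08 q [ 0.16  0.45  2.18 -0.    0.51  1.65] F [-3.  -0.6 12. ] w 0.0342
```

```bash
python3 -m jog '[[1,0,0,2,0],[1,0,0,6,0],[1,0,-4,10,-0.05],[1,0,-9,10,-0.12],[1,0,-14,10,-0.12],[1,-1,-19,10,-0.12],[1,-1,-24,10,-0.12],[1,-1,-29,10,-0.12],[1,-1,-33,10,-0.12],[1,-1,-36,10,-0.12]]';python3 -m jog '[[1,0,0,0,0],[1,0,0,0,0],[1,0,0,0,0]]'; python3 st.py
python3 - <<'E'
from h import *
s=robot.capture("side"); cv2.imwrite("pics/side10.png",s)
E
```

```text
t: 27.25
tool_pos: [0.4222, -0.2904, 0.1044]
tool_rot: [1.0, -0.018, 0.001, 0.001]
wrist_force: [1.4, 0.3, -1.1]
gripper_width: 0.0336
t: 27.55
tool_pos: [0.4219, -0.2859, 0.1036]
tool_rot: [1.0, -0.017, -0.0, -0.0]
wrist_force: [0.4, 0.7, -0.9]
gripper_width: 0.0338
t 27.55 pos [ 0.4219 -0.2859  0.1036] jaw deg -91.94 q [-0.6   0.34  1.99  0.    0.81  1.01] F [ 0.4  0.7 -0.9] w 0.0338
```

View pics/side10.png

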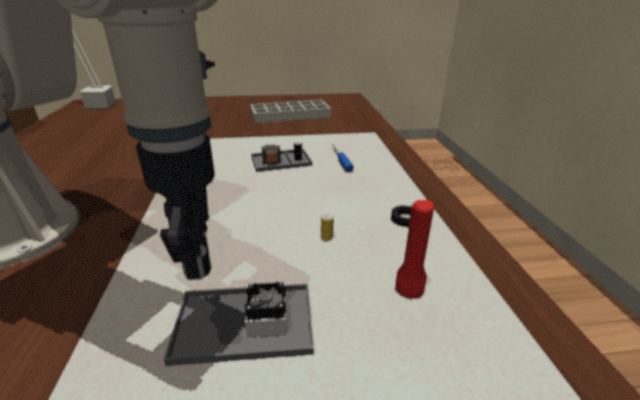

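The capacitor is held at (196,265), clear of the sink and fan. Lower it.

```bash
python3 -m jog '[[1,0.1,-0.1,-3,0],[1,0.1,-0.1,-6.5,0],[1,0.1,-0.1,-8.7,0],[1,0.1,-0.1,-9.2,0],[1,0.1,-0.1,-9.3,0],[1,0.1,-0.1,-9.3,0]]'; python3 -m jog '[[1,0,0,-0.1,0],[1,0,0,-0.1,0]]';python3 -m jog '[[1,0,0,-0.1,0],[1,0,0,-0.1,0]]'
```

```text
t: 28.2
tool_pos: [0.424, -0.288, 0.0115]
tool_rot: [1.0, -0.017, 0.0, 0.0]
wrist_force: [0.1, -0.9, 0.4]
gripper_width: 0.0338
t: 28.4
tool_pos: [0.4239, -0.2884, 0.0105]
tool_rot: [1.0, -0.017, 0.001, 0.0]
wrist_force: [-0.2, -1.2, -0.4]
gripper_width: 0.0343
t: 28.6
tool_pos: [0.4234, -0.2882, 0.0089]
tool_rot: [1.0, -0.017, 0.0, 0.0]
wrist_force: [0.3, 0.1, -0.3]
gripper_width: 0.0338
```

```bash
python3 -m jog '[[1,0,0,-0.1,0],[1,0,0,-0.1,0]]'; python3 -m jog '[[1,0,0,-0.05,0],[1,0,0,-0.05,0]]'
```

```text
t: 28.8
tool_pos: [0.4233, -0.2882, 0.0079]
tool_rot: [1.0, -0.017, 0.0, 0.0]
wrist_force: [-0.9, 0.1, 5.1]
gripper_width: 0.0335
t: 29.0
tool_pos: [0.4234, -0.2882, 0.0078]
tool_rot: [1.0, -0.017, 0.0, 0.0]
wrist_force: [-3.1, 1.8, 12.3]
gripper_width: 0.0338
```

```bash
python3 -m jog '[[0.4,0,0,0.05,0],[0.35,0,0,0.05,0],[0.35,0,0,0.05,0],[0.35,0,0,0.05,0],[0.35,0,0,1.5,0],[0.35,0,0,5,0],[0.2,0,0,10,0],[0,0,0,15,0],[0,0,0,15,0]]'; python3 -m jog '[[0,-8,-10,2,0],[0,-8,-20,2,0],[0,-8,-26,2,0],[0,-8,-26,2,0],[0,-8,-26,2,0],[0,-8,-26,2,0],[0,-8,-26,2,0],[0,-8,-26,2,0]]'; python3 st.py
python3 - <<'E'
from h import *
t=robot.capture("top");s=robot.capture("side"); cv2.imwrite("pics/top11.png",t);cv2.imwrite("pics/side11.png",s)
A=cv2.resize(t[190:310,180:480],(780,312),interpolation=cv2.INTER_CUBIC);cv2.imwrite("pics/t11z.png",cv2.convertScaleAbs(A,alpha=1.6))
E
```

```text
t: 29.9
tool_pos: [0.4266, -0.2904, 0.1633]
tool_rot: [1.0, -0.017, 0.004, 0.003]
wrist_force: [0.7, -0.6, -0.8]
gripper_width: 0.0854
t: 30.7
tool_pos: [0.3427, -0.5477, 0.1759]
tool_rot: [1.0, -0.018, -0.0, -0.001]
wrist_force: [0.0, -0.5, -0.6]
gripper_width: 0.0854
t 30.7 pos [ 0.3427 -0.5477  0.1759] jaw deg -92.03 q [-1.01  0.44  1.63  0.    1.07  0.59] F [ 0.  -0.5 -0.6] w 0.0854
```

View pics/t11z.png

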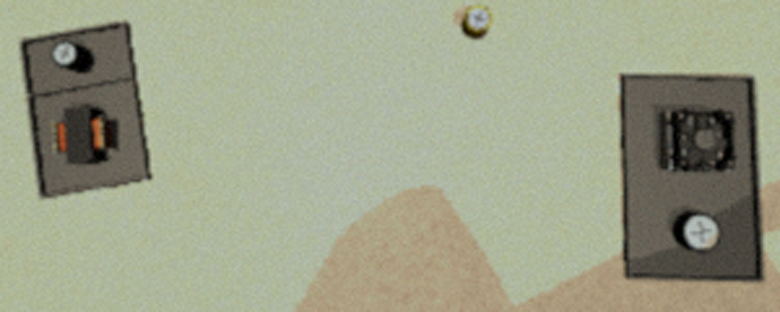

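View pics/side11.png

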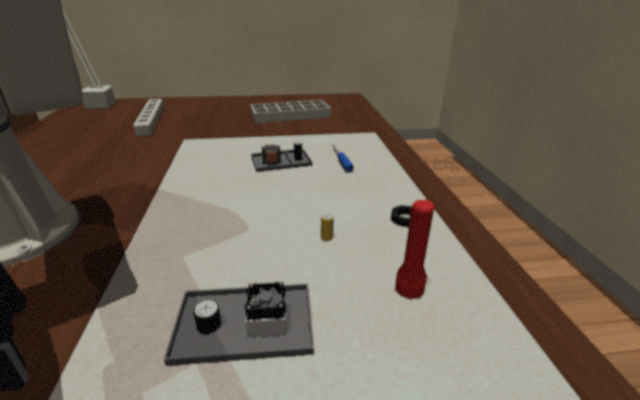

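All five parts are in place: short capacitor (207,317), fan on heat sink (266,308), transformer (271,155) and tall capacitor (298,151). I check that the bystanders haven't moved, then hand in.

Run:
```python
from h import *
for n in("top","side"):
    d=cv2.absdiff(cv2.GaussianBlur(cv2.imread(f"pics/{n}0.png"),(3,3),0),cv2.GaussianBlur(cv2.imread(f"pics/{n}11.png"),(3,3),0)).max(2)
    R={"top":{"screwdriver":(178,152,254,176),"tape":(326,118,360,150),"torch":(410,125,452,168),"yellow":(354,188,374,208)},
       "side":{"screwdriver":(330,142,358,174),"tape":(388,204,412,230),"torch":(395,198,438,302),"yellow":(318,212,338,244)}}[n]
    for k,(a,b,c,e) in R.items(): print(n,k,int(np.percentile(d[b:e,a:c],99)))
print(robot.close_job())
```

```text
top screwdriver 3
top tape 4
top torch 4
top yellow 3
side screwdriver 4
side tape 7
side torch 7
side yellow 3
the job is handed in; nothing more can be done
None
```

Both kits are made up and the job is handed in at about 31 s of the 112 s allowed. The divided tray holds the transformer in the wide compartment and the tall black capacitor in the narrow one. The open tray holds the heat sink fins up with the fan on top, and the short capacitor on the floor beside them. Each part was lowered until the wrist force showed light contact (17 N at most) before I released it.

**Last checks:** The final pictures show everything upright and released, with the arm clear. The screwdriver, tape roll, torch and yellow look-alike match their starting pictures to within image noise.

**Disagreements:** In each camera's view the fan's centre is about 1.3 mm off the heat sink's, towards -y. One side-view edge alone suggested about 3 mm the other way, which I put down to image blur. The two cameras also differed by about 2 mm on the placed heat sink. A rough side-view reading of its starting position was 5 mm off, but drawing the outline on both pictures supported the top-view value.

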